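# Set the icing warmer's click dial and start it

### The job

With the fingertip resting on the icing warmer's big knurled dial, turn it clockwise by friction until it has clicked into place with its white pointer line at the long mark, and let go; then press the round start key beside it fully down and leave it to spring back. Only touch the dial and the key: nothing is to be picked up, and everything else stays where it stands.

Things in the scene. Friction and masses are not known exactly. Their poses are not given: they have to be found in the camera images.
- warmer: Metal icing warmer, a fixed case 280 (x) x 320 (y) x 90 mm high. Origin: centre of its underside; x points from its control strip (front, robot's side) to its lidded pan (back), y to its left, z up. Flat top panel at z = 90 mm. On it: dial axis at (-70, +80) mm, start key at (-70, -100), a nozzle standing between them near (-70, -25), pan lid over the back half.
- dial_top (a point): Centre of the flat top of the dial, on its vertical axis: a black knurled disc 100 mm across (too wide to pinch), 22 mm thick, its top 122 mm above the table, with a white pointer line 21 to 45 mm from the centre. Press on the top face 30 to 38 mm from the centre and sweep the finger round the axis: it turns by friction. The knurled rim can also be pushed along from the side.
- push (a joint): How far the sprung dial is pressed down, in m: 0 to 0.008. About 2 N starts it, 5.6 N at 0.005, 7.7 N at the stop. The dial turns at any depth and rises again when released.
- long_mark (a point): Middle of the long black radial mark (18 x 6 mm) on the panel, 64 mm from the dial's axis, straight towards the warmer's +x (away from the robot). The other click positions have small round black studs, 30 degrees apart.
- dial (a joint): Angle of the dial in rad, growing clockwise seen from above. Clicks every 0.5236 rad: -1.047, -0.524, 0, 0.524 (pointer at the long mark: wanted), 1.047, 1.571. At value q the pointer is (0.524 - q) counter-clockwise of the long mark. Let go, it snaps to the nearest click; peak torque 0.055 N m. Starts at about 0 or -0.524, one or two clicks short.
- start_top (a point): Centre of the top of the start key: a grey round push button, 32 mm across, standing in a dark round housing on the control strip, on the other side of the nozzle from the dial.
- start (a joint): Travel of the start key in m: 0 up, 0.006 fully down, which takes 5 N; it springs back.
- lid_mid (a point): Loose flat metal lid 108 x 270 mm with a black grip knob 30 mm across, lying on the back half of the warmer; the knob's top is 31 mm above the panel. The point is on the knob's axis, 10 mm above the lid's underside. To be left alone.
- nozzle_mid (a point): Small loose steel icing nozzle, a cone 28 mm across the foot and 42 mm high, standing on the control strip between dial and start key. Point half-way up. To be left alone.
- jar_mid (a point): Amber jar 68 mm across, 85 mm high, on the table. Point half-way up. To be left alone.
- mug_mid (a point): White mug 80 mm across, 90 mm high, on the table. Point half-way up. To be left alone.
- spatula_grip (a point): Wooden-handled spatula 260 mm long lying on the table. Point on its handle. To be left alone.
- timer_mid (a point): White kitchen timer 68 mm across, 38 mm high with a small black knob 36 mm across, on the table. It is not the dial. Point half-way up. To be left alone.
- bowl_mid (a point): Steel bowl 150 mm across, 60 mm high, on the table. Point half-way up. To be left alone.

How it is judged:
By the outcome, as a careful person would: the job done as asked, in the order asked, and still so for the second after the job is handed in, with the robot touching nothing.
It also fails if it takes over 38 s, if anything falls off the work surface, if the arm or the gripper's body presses on something with over 40 N, if the wrist force passes 120 N, or if a joint passes its speed limit or range.

### The arm

A 6-joint arm with a two-finger parallel gripper is mounted at the origin on the work surface. World frame = base frame: x ahead of the robot, y to its left, z up, the work surface at z = 0. Lengths are in m, angles in rad, forces in N, time in s.
With the tool pointing down it reaches from about 0.35 to 0.925 m from the base axis. Payload 6.4 kg.
Tool frame: the origin (TCP) lies at the very end of the fingers, on their centre line; the grasp point (between the pads) lies 19 mm behind it; z points along the fingers, y is the line along which they close (so a half turn about z gives the same grasp; the last joint's range is limited). The gripper opens to 94 mm and grips with 3 to 60 N. Pads are 16 mm wide; open, the fingers measure 119 mm over their backs; the gripper's body (75 mm by 177 mm) begins 78 mm behind the grasp point.
Start: joints at [-1.37, 0.245, 1.558, -0, 1.339, -0.174], TCP at [0.238, -0.605, 0.171] pointing down, gripper open.
Joint ranges: [-3.13, 3.13], [-1.02, 2.26], [0.13, 2.54], [-0.95, 4.09], [0.21, 2.88], [-2.74, 2.74]. Speed limits (rad/s): [2.57, 2.57, 3.14, 3.14, 3.14, 3.14].

### API

Orientations are given as [roll, pitch, yaw] about the fixed x, y, z axes, in that order (R = Rz(yaw) Ry(pitch) Rx(roll)).
In Python, from plant import sense, imaging, ctrl gives the robot as it stands.
- The arm moves only by the tool send_rows, never from a script. Its argument "targets" is a list of rows, each an object of numbers: "tx", "ty", "tz": the shift along the tool's x, y, z as a fraction of full scale; "wx", "wy", "wz": the turn, a rotation vector about the tool's x, y, z as a fraction of full scale. In form: [{"tx": .., "ty": .., "tz": .., "wx": .., "wy": .., "wz": ..}, ...]. A call has 1 to 12 rows; each row is the pose to reach, as a shift and turn from the pose commanded when the call began, along the tool's axes at that moment; what a row does not reach only later rows make up. Full scale, the value 1, is 500 mm for a shift and pi/4 rad for a turn. A row lasts 1/10 s, in which the tool goes at most 50 mm and 8.59 degrees, less where a joint would pass 70% of its speed; a pose out of reach is approached as far as the arm can. A call with a number of a shift or a turn outside -1 to 1 is refused whole. A call with a gripper value outside its range is refused whole. "gripper" is the opening, from 0 (shut) to 1 (fully open), set as the call begins (left out, the last holds). The fingers move at their own pace and stop on an object; the grip force is fixed at half the most. Time passes only in rows, so rows that repeat a pose let the fingers close. It gives the time, the measured TCP pose, the force, the opening and the grip force at its end, in the units of the state.
- sense(): the state, without advancing time (a new reading comes with each control period).
- imaging.snapshot(name): name is "scene" or "top" or "wrist"; returns the picture (384x512x3 uint8, red, green, blue); there is no depth.
- imaging.camera_params(name): a dict with "intrinsics" (3x3 intrinsics, pixels), "pose" (4x4, takes a point from camera to world coordinates). Camera axes: x right, y down, z forward; pixel columns grow to the right and rows downward; lengths in m; the calibration is good to about 2 mm. A picture is of the moment at which its call begins: read the wrist's pose just before it. camera_params takes no time and is no camera call; for the wrist camera it gives the pose at the moment of the call.
- ctrl.hand_in(): hands the job in; it is judged then, once.
The state is a dict: "clock": time; "joint_positions": joint angles; "joint_velocities": joint speeds; "joint_torque": joint torques, N m; "position": TCP position; "tool_rot": TCP orientation; "force": force on the tool from outside, world axes, zero at the start; "moment": the same for the moment, N m; "opening": finger opening in m; "grasp_force": force on a finger pad.
Only numpy, scipy, OpenCV 4.12 (cv2) and the standard library are available. Lean on these libraries where they do the work, as an engineer would, in place of code of your own. Each camera call takes 0.05 s, during which the arm holds its last target. There are 200 camera calls.

## Working session

There is one attempt and no reset: what is moved stays moved. The work goes in short steps, Python scripts to look and compute and a tool call to move; the robot and the scene stay as the last step left them, time stands still between calls to the robot, and variables do not carry over. Pictures are saved under pics/ and viewed, at most 10 in all, crops included, and the job is handed in when it is done.

Besides the shell and the picture viewer there is one more tool, called after "Emit:" by a JSON object that holds its "api" and its "payload". send_rows: Moves the arm, as the interface text tells. Its arguments: {"type":"object","properties":{"targets":{"type":"array","items":{"type":"object","properties":{"tx":{"type":"number"},"ty":{"type":"number"},"tz":{"type":"number"},"wx":{"type":"number"},"wy":{"type":"number"},"wz":{"type":"number"}}}},"gripper":{"type":"number"}},"required":["targets"]}

```bash
mkdir -p pics; ls
python3 - <<'E'
from plant import sense, imaging, ctrl
import cv2,numpy as np
s=sense(); print({k:np.round(v,3).tolist() for k,v in s.items()})
for n in ["scene","top"]:
    im=imaging.snapshot(n); cv2.imwrite(f"pics/{n}0.png",cv2.resize(im[:,:,::-1],(800,600),interpolation=cv2.INTER_CUBIC))
    p=imaging.camera_params(n); print(n,np.round(p["intrinsics"],1).tolist(),np.round(p["pose"],3).tolist())
E
```

```text
pics
{'clock': 0.0, 'joint_positions': [-1.37, 0.246, 1.559, -0.0, 1.339, -0.174], 'joint_velocities': [-0.0, -0.004, -0.002, 0.001, 0.0, -0.0], 'joint_torque': [-0.0, -41.582, -31.46, 0.068, 0.033, -0.0], 'position': [0.238, -0.604, 0.17], 'tool_rot': [-3.14, -0.0, 0.375], 'force': [0.638, -0.579, 0.082], 'moment': [0.052, -0.044, 0.024], 'grasp_force': 0.0, 'opening': 0.094}
scene [[409.7, 0.0, 251.1], [0.0, 409.7, 192.8], [0.0, 0.0, 1.0]] [[0.813, 0.379, -0.441, 1.036], [0.582, -0.518, 0.628, -0.719], [0.01, -0.767, -0.642, 0.803], [0.0, 0.0, 0.0, 1.0]]
top [[475.8, 0.0, 247.7], [0.0, 475.8, 191.7], [0.0, 0.0, 1.0]] [[0.02, -0.998, 0.059, 0.425], [-1.0, -0.02, -0.012, 0.003], [0.013, -0.058, -0.998, 1.674], [0.0, 0.0, 0.0, 1.0]]
```

View pics/scene0.png

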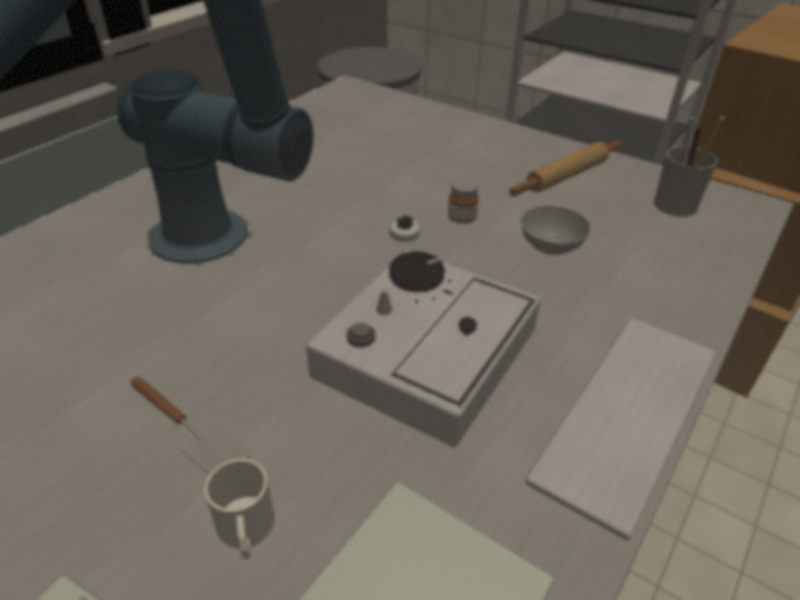

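View pics/top0.png

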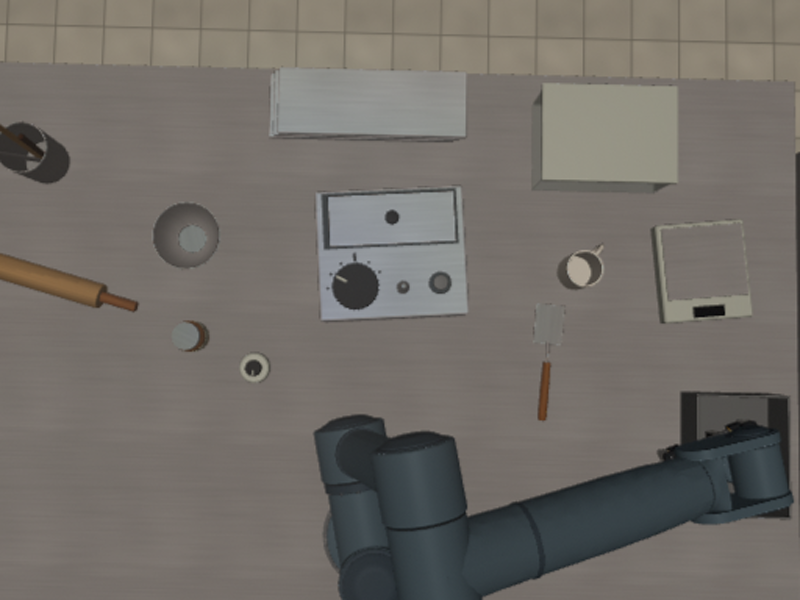

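The scene view shows the warmer with its dial near (417,271) and key near (361,334). In the top view the dial is near (355,286), its pointer at upper left is about two clicks short, the key is near (440,283) and the nozzle near (403,287). I'll enlarge both.

Run:
```python
import cv2,numpy as np
from plant import imaging
t=imaging.snapshot("top")[:,:,::-1]; s=imaging.snapshot("scene")[:,:,::-1]
# top crop cols 200-300 rows 150-210 ; scene crop cols 210-310 rows 150-225
a=cv2.resize(t[150:210,200:300],(800,480)[:2],interpolation=cv2.INTER_CUBIC)
cv2.imwrite("pics/topc.png",a)
b=cv2.resize(s[150:225,210:310],(800,600),interpolation=cv2.INTER_CUBIC)
cv2.imwrite("pics/scenec.png",b)
```

```text
(no output)
```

View pics/topc.png

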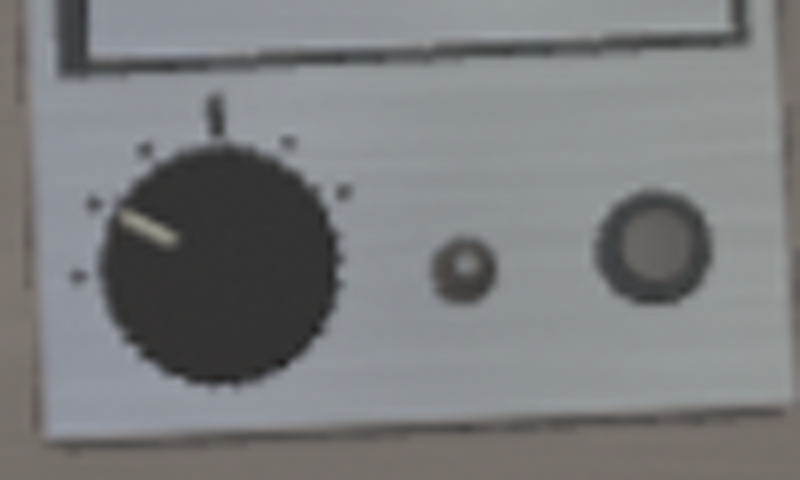

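View pics/scenec.png

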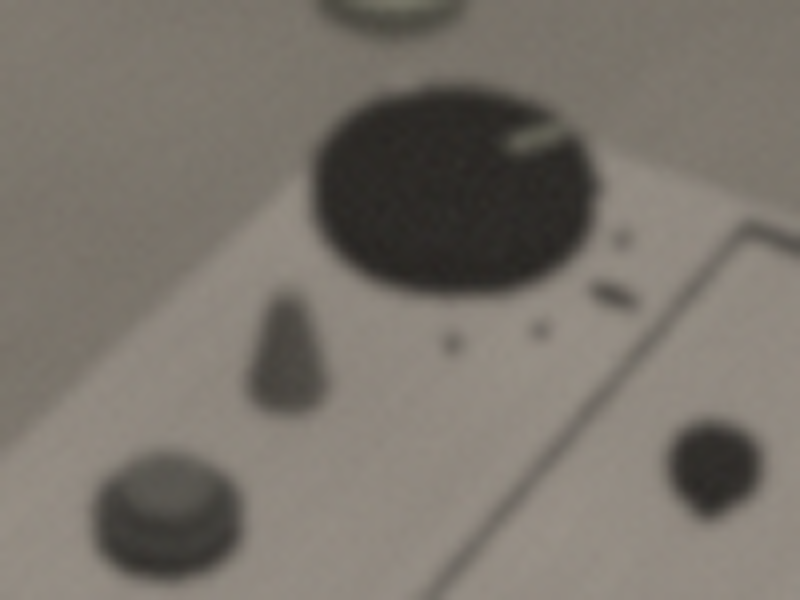

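Top crop: dial centre (221,264), pointer from (177,241) to (122,212), long mark (216,117), key top (657,244), nozzle (465,265). Scene crop: dial top about (455,180), key top (167,484), long mark (612,294), pointer about (507,145)–(565,130).

```bash
cat > h.py <<'E'
import numpy as np
from plant import imaging
def ray(n,px,P=None):
    P=P or imaging.camera_params(n); K=np.array(P["intrinsics"]);T=np.array(P["pose"])
    return T[:3,3],T[:3,:3]@np.linalg.solve(K,[px[0],px[1],1])
def atz(n,px,z,P=None):
    o,d=ray(n,px,P); return o+d*(z-o[2])/d[2]
def tri(*rs):
    A=0;b=0
    for o,d in rs:
        d=d/np.linalg.norm(d);M=np.eye(3)-np.outer(d,d);A=A+M;b=b+M@o
    return np.linalg.solve(A,b)
E
python3 - <<'E'
from h import *
np.set_printoptions(precision=4,suppress=True)
T=lambda u,v:(200+u/8-.5,150+v/8-.5)
S=lambda u,v:(210+u/8-.5,150+v/8-.5)
for n,a,b,z in [("dial",(221,264),(455,180),.122),("key",(657,244),(167,484),.11),("long",(216,117),(612,294),.09),("ptr",(150,226),(537,138),.122),("noz",(465,262),(288,292),.132)]:
    print(n,tri(ray("top",T(*a)),ray("scene",S(*b))),atz("top",T(*a),z),atz("scene",S(*b),z))
for n,a in [("lid edge L",(70,70)),("lid R",(748,40)),("frontL",(45,440)),("frontR",(795,405)),("key hous",(654,248))]: print(n,atz("top",T(*a),.09))
for n,a in [("p0",(177,241)),("p1",(122,212))]: print(n,atz("top",T(*a),.122))
E
```

```text
dial [0.5456 0.0521 0.1161] [0.5453 0.0521 0.122 ] [0.5496 0.0454 0.122 ]
key [ 0.5579 -0.1272  0.1116] [ 0.5582 -0.1272  0.11  ] [ 0.5566 -0.1261  0.11  ]
long [0.6089 0.0564 0.0926] [0.6094 0.0565 0.09  ] [0.6072 0.0591 0.09  ]
ptr [0.5601 0.0813 0.1233] [0.5603 0.0814 0.122 ] [0.5592 0.0828 0.122 ]
noz [ 0.547  -0.0477  0.1318] [ 0.5474 -0.0474  0.132 ] [ 0.5467 -0.0483  0.132 ]
lid edge L [0.6278 0.118  0.09  ]
lid R [ 0.6465 -0.1657  0.09  ]
frontL [0.4729 0.1246 0.09  ]
frontR [ 0.4937 -0.1875  0.09  ]
key hous [ 0.5582 -0.1276  0.09  ]
p0 [0.5544 0.0702 0.122 ]
p1 [0.5658 0.093  0.122 ]
```

Emit:
{"api": "send_rows", "payload": {"gripper": 0, "targets": [{"tx": 0,"ty": 0,"tz": -0.1},{"tx": 0,"ty": 0,"tz": -0.2},{"tx": 0.08,"ty": -0.05,"tz": -0.26,"wz": -0.15},{"tx": 0.15,"ty": -0.1,"tz": -0.26,"wz": -0.3},{"tx": 0.22,"ty": -0.15,"tz": -0.26,"wz": -0.45},{"tx": 0.3,"ty": -0.2,"tz": -0.26,"wz": -0.6},{"tx": 0.37,"ty": -0.25,"tz": -0.26,"wz": -0.75},{"tx": 0.44,"ty": -0.3,"tz": -0.26,"wz": -0.9},{"tx": 0.52,"ty": -0.35,"tz": -0.26,"wz": -1},{"tx": 0.58,"ty": -0.39,"tz": -0.26,"wz": -1},{"tx": 0.62,"ty": -0.41,"tz": -0.26,"wz": -1},{"tx": 0.62,"ty": -0.41,"tz": -0.26,"wz": -1}]}}

```text
invalid input
```

Emit:
{"api": "send_rows", "payload": {"gripper": 0, "targets": [{"tx": 0,"ty": 0,"tz": -0.1,"wx": 0,"wy": 0,"wz": 0},{"tx": 0,"ty": 0,"tz": -0.2,"wx": 0,"wy": 0,"wz": 0},{"tx": 0.08,"ty": -0.05,"tz": -0.26,"wx": 0,"wy": 0,"wz": -0.15},{"tx": 0.15,"ty": -0.1,"tz": -0.26,"wx": 0,"wy": 0,"wz": -0.3},{"tx": 0.22,"ty": -0.15,"tz": -0.26,"wx": 0,"wy": 0,"wz": -0.45},{"tx": 0.3,"ty": -0.2,"tz": -0.26,"wx": 0,"wy": 0,"wz": -0.6},{"tx": 0.37,"ty": -0.25,"tz": -0.26,"wx": 0,"wy": 0,"wz": -0.75},{"tx": 0.44,"ty": -0.3,"tz": -0.26,"wx": 0,"wy": 0,"wz": -0.9},{"tx": 0.52,"ty": -0.35,"tz": -0.26,"wx": 0,"wy": 0,"wz": -1},{"tx": 0.58,"ty": -0.39,"tz": -0.26,"wx": 0,"wy": 0,"wz": -1},{"tx": 0.62,"ty": -0.41,"tz": -0.26,"wx": 0,"wy": 0,"wz": -1},{"tx": 0.62,"ty": -0.41,"tz": -0.26,"wx": 0,"wy": 0,"wz": -1}]}}

```text
clock: 1.4
position: [0.4526, -0.2986, 0.3013]
tool_rot: [3.142, -0.0, 1.164]
force: [-0.7, 0.5, 0.6]
opening: 0.0022
grasp_force: 0.0
```

Emit:
{"api": "send_rows", "payload": {"gripper": 0, "targets": [{"tx": 0.08,"ty": -0.014,"tz": 0,"wx": 0,"wy": 0,"wz": -0.1},{"tx": 0.17,"ty": -0.03,"tz": 0,"wx": 0,"wy": 0,"wz": -0.2},{"tx": 0.26,"ty": -0.045,"tz": 0,"wx": 0,"wy": 0,"wz": -0.3},{"tx": 0.35,"ty": -0.06,"tz": 0,"wx": 0,"wy": 0,"wz": -0.4},{"tx": 0.44,"ty": -0.077,"tz": 0,"wx": 0,"wy": 0,"wz": -0.5225},{"tx": 0.53,"ty": -0.092,"tz": 0,"wx": 0,"wy": 0,"wz": -0.5225},{"tx": 0.62,"ty": -0.108,"tz": 0,"wx": 0,"wy": 0,"wz": -0.5225},{"tx": 0.7,"ty": -0.122,"tz": 0.05,"wx": 0,"wy": 0,"wz": -0.5225},{"tx": 0.76,"ty": -0.132,"tz": 0.12,"wx": 0,"wy": 0,"wz": -0.5225},{"tx": 0.78,"ty": -0.136,"tz": 0.2,"wx": 0,"wy": 0,"wz": -0.5225},{"tx": 0.78,"ty": -0.136,"tz": 0.2,"wx": 0,"wy": 0,"wz": -0.5225},{"tx": 0.78,"ty": -0.136,"tz": 0.2,"wx": 0,"wy": 0,"wz": -0.5225}]}}

```text
clock: 2.6
position: [0.5446, 0.0831, 0.2015]
tool_rot: [-3.14, 0.0, 1.57]
force: [0.6, -0.0, 0.7]
opening: 0.0005
grasp_force: 0.0
```

Run:
```python
from h import *
from plant import sense
import cv2
s=sense(); print(s["position"],s["tool_rot"],s["force"],s["opening"])
p=imaging.camera_params("wrist"); im=imaging.snapshot("wrist")
np.save("w1.npy",p["pose"]); print(np.round(p["intrinsics"],1).tolist(),np.round(p["pose"],4).tolist())
cv2.imwrite("pics/w1.png",cv2.resize(im[:,:,::-1],(800,600),interpolation=cv2.INTER_CUBIC))
```

```text
[0.54461492 0.08311338 0.20153516] [-3.14045056e+00  3.50841292e-04  1.56990221e+00] [ 0.56007008 -0.02516323  0.74621028] 0.0004762141665723554
[[321.9, 0.0, 253.4], [0.0, 321.9, 190.4], [0.0, 0.0, 1.0]] [[1.0, -0.0007, -0.0008, 0.5454], [-0.0009, -0.9609, -0.277, 0.1636], [-0.0006, 0.277, -0.9609, 0.4137], [0.0, 0.0, 0.0, 1.0]]
```

View pics/w1.png

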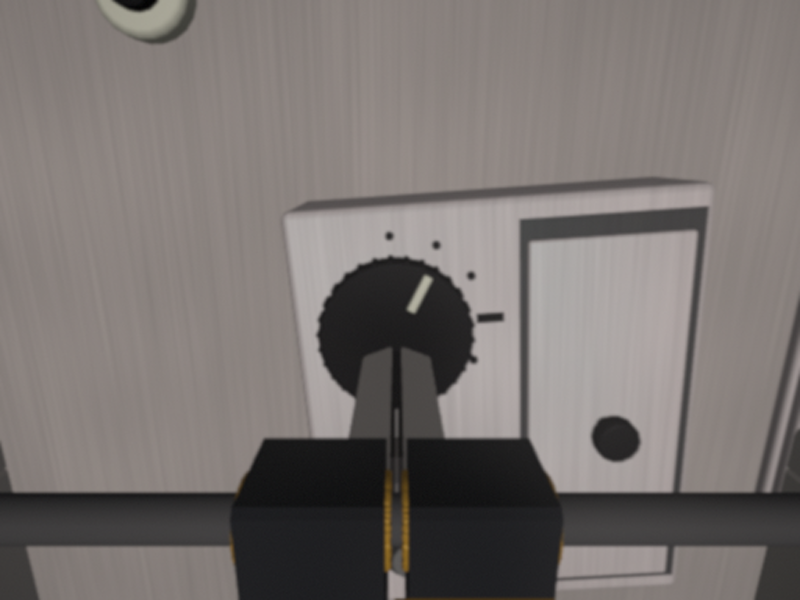

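The wrist view shows the dial spanning columns 318–474 with its top at row 257, so its centre is about (396,334). The pointer runs (411,312)–(429,277), the long mark is at (490,317), and the closed fingers are above the dial's left part.

Run:
```python
from h import *
P=dict(intrinsics=imaging.camera_params("wrist")["intrinsics"],pose=np.load("w1.npy"))
q=lambda u,v:(u*.64-.18,v*.64-.18)
for n,u,v,z in [("L",318,333,.122),("R",474,333,.122),("T",396,257,.122),("p0",411,312,.122),("p1",429,277,.122),("long",490,317,.09)]:
    print(n,np.round(atz("wrist",q(u,v),z,P),4))
```

```text
L [0.497 0.057 0.122]
R [0.5931 0.057  0.122 ]
T [0.5451 0.1046 0.122 ]
p0 [0.5542 0.0706 0.122 ]
p1 [0.5648 0.0925 0.122 ]
long [0.6087 0.0568 0.09  ]
```

Emit:
{"api": "send_rows", "payload": {"gripper": 0, "targets": [{"tx": 0.002,"ty": 0,"tz": 0.07,"wx": 0,"wy": 0,"wz": 0},{"tx": 0.004,"ty": 0,"tz": 0.13,"wx": 0,"wy": 0,"wz": 0},{"tx": 0.004,"ty": 0,"tz": 0.15,"wx": 0,"wy": 0,"wz": 0},{"tx": 0.004,"ty": 0,"tz": 0.155,"wx": 0,"wy": 0,"wz": 0},{"tx": 0.004,"ty": 0,"tz": 0.16,"wx": 0,"wy": 0,"wz": 0},{"tx": 0.004,"ty": 0,"tz": 0.165,"wx": 0,"wy": 0,"wz": 0},{"tx": 0.004,"ty": 0,"tz": 0.168,"wx": 0,"wy": 0,"wz": 0},{"tx": 0.004,"ty": 0,"tz": 0.168,"wx": 0,"wy": 0,"wz": 0}]}}

```text
clock: 3.45
position: [0.5451, 0.0861, 0.1179]
tool_rot: [3.141, 0.0, 1.571]
force: [0.4, 0.0, -0.3]
opening: 0.0006
grasp_force: 0.0
```

Emit:
{"api": "send_rows", "payload": {"gripper": 0, "targets": [{"tx": 0,"ty": 0,"tz": 0.002,"wx": 0,"wy": 0,"wz": 0},{"tx": 0,"ty": 0,"tz": 0.004,"wx": 0,"wy": 0,"wz": 0},{"tx": 0,"ty": 0,"tz": 0.004,"wx": 0,"wy": 0,"wz": 0}]}}

```text
clock: 3.75
position: [0.5446, 0.0862, 0.1152]
tool_rot: [-3.141, -0.0, 1.571]
force: [-0.4, -0.4, -0.2]
opening: 0.0008
grasp_force: 0.0
```

Run:
```python
from plant import sense
s=sense(); print(s["position"],s["force"],s["moment"],s["joint_torque"])
```

```text
[0.54460254 0.08615287 0.11522315] [-0.44641242 -0.41662205 -0.19393662] [-0.04883519 -0.08289284 -0.01894444] [-8.06362485e-03 -3.29296517e+01 -2.98632842e+01  6.87257107e-02
  7.86936464e-03  1.06941891e-04]
```

Run:
```python
from plant import imaging,sense
import cv2,numpy as np
w=imaging.snapshot("wrist")[:,:,::-1]; s=imaging.snapshot("scene")[:,:,::-1]
a=cv2.resize(w[130:300,170:340],(400,400),interpolation=cv2.INTER_CUBIC)
b=cv2.resize(s[110:220,210:320],(400,400),interpolation=cv2.INTER_CUBIC)
cv2.imwrite("pics/c2.png",np.hstack([a,b])); print(sense()["force"])
```

```text
[-0.47660132 -0.48344142 -0.30937639]
```

View pics/c2.png

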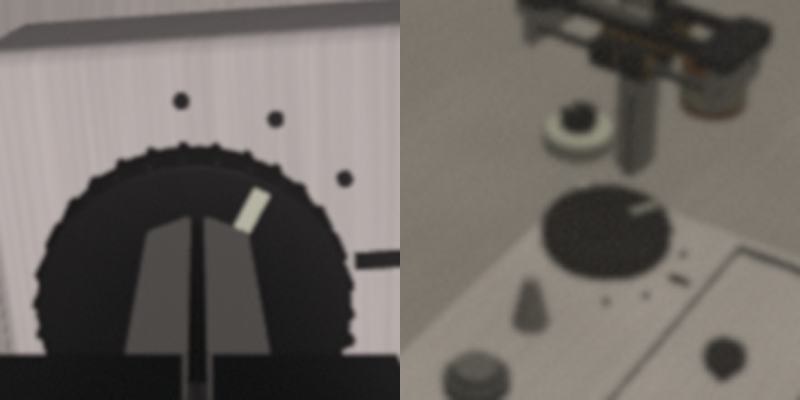

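The wrist crop shows the fingers over the dial. In the scene crop the fingertip ends at about (633,172), visibly above the dial top (605,232), so I'll compute its true height.

Run:
```python
from h import *
P=imaging.camera_params("scene");T=np.linalg.inv(P["pose"]);K=np.array(P["intrinsics"])
for z in [.105,.115,.125,.135,.145,.155,.165]:
    p=K@(T@[.5446,.0862,z,1])[:3]; p=p/p[2]; print(z,(p[0]-210)/.275+400,(p[1]-110)/.275)
Pw=imaging.camera_params("wrist");T=np.linalg.inv(Pw["pose"]);K=np.array(Pw["intrinsics"])
for dy in(0,.008):
  for z in [.115,.125,.135,.145]:
    p=K@(T@[.5446,.0862+dy,z,1])[:3]; p=p/p[2]; print(dy,z,(p[0]-170)/.425,(p[1]-130)/.425)
```

```text
0.105 627.9431444487113 215.22325807637466
0.115 628.5032569196894 204.93071912691136
0.125 629.0695829677973 194.52400045830254
0.135 629.6422265647054 184.00119150343738
0.145 630.2212940147697 173.36033883013948
0.155 630.8068940208202 162.59944493224793
0.165 631.3991377521884 151.71646697955057
0 0.115 193.84804435300907 203.99584687919435
0 0.125 193.7616865090594 216.40063899660893
0 0.135 193.66731838163628 229.95606082806168
0 0.145 193.56377125423867 244.82999156758004
0.008 0.115 193.82253762655978 178.63221010193644
0.008 0.125 193.7341470956916 190.02913710232787
0.008 0.135 193.63746922815088 202.49461941239667
0.008 0.145 193.5312811899876 216.18632719347053
```

Both views put the closed fingertip about 30 mm above the reported TCP, which fits the lack of contact force. I'll descend further while watching the force.

Emit:
{"api": "send_rows", "payload": {"gripper": 0, "targets": [{"tx": 0,"ty": 0,"tz": 0.01,"wx": 0,"wy": 0,"wz": 0},{"tx": 0,"ty": 0,"tz": 0.02,"wx": 0,"wy": 0,"wz": 0},{"tx": 0,"ty": 0,"tz": 0.03,"wx": 0,"wy": 0,"wz": 0},{"tx": 0,"ty": 0,"tz": 0.036,"wx": 0,"wy": 0,"wz": 0},{"tx": 0,"ty": 0,"tz": 0.036,"wx": 0,"wy": 0,"wz": 0}]}}

```text
clock: 4.35
position: [0.5442, 0.0861, 0.0965]
tool_rot: [-3.14, -0.0, 1.571]
force: [-0.7, -0.0, -0.3]
opening: 0.0001
grasp_force: 0.0
```

Emit:
{"api": "send_rows", "payload": {"gripper": 0, "targets": [{"tx": 0,"ty": 0,"tz": 0.004,"wx": 0,"wy": 0,"wz": 0},{"tx": 0,"ty": 0,"tz": 0.008,"wx": 0,"wy": 0,"wz": 0},{"tx": 0,"ty": 0,"tz": 0.008,"wx": 0,"wy": 0,"wz": 0}]}}

```text
clock: 4.65
position: [0.5446, 0.0861, 0.0931]
tool_rot: [-3.141, 0.0, 1.571]
force: [0.5, 0.7, 0.1]
opening: 0.0
grasp_force: 0.0
```

Emit:
{"api": "send_rows", "payload": {"gripper": 0, "targets": [{"tx": 0,"ty": 0,"tz": 0.003,"wx": 0,"wy": 0,"wz": 0},{"tx": 0,"ty": 0,"tz": 0.006,"wx": 0,"wy": 0,"wz": 0},{"tx": 0,"ty": 0,"tz": 0.006,"wx": 0,"wy": 0,"wz": 0}]}}

```text
clock: 4.95
position: [0.5446, 0.0861, 0.0902]
tool_rot: [-3.141, -0.0, 1.571]
force: [0.1, 0.4, -0.3]
opening: 0.0006
grasp_force: 0.0
```

Emit:
{"api": "send_rows", "payload": {"gripper": 0, "targets": [{"tx": 0,"ty": 0,"tz": 0.003,"wx": 0,"wy": 0,"wz": 0},{"tx": 0,"ty": 0,"tz": 0.006,"wx": 0,"wy": 0,"wz": 0},{"tx": 0,"ty": 0,"tz": 0.006,"wx": 0,"wy": 0,"wz": 0}]}}

```text
clock: 5.25
position: [0.545, 0.0861, 0.0876]
tool_rot: [3.141, -0.0, 1.571]
force: [-0.9, -0.2, 2.3]
opening: 0.0005
grasp_force: 1.2
```

Run:
```python
from plant import imaging,sense
import cv2,numpy as np
w=imaging.snapshot("wrist")[:,:,::-1]; s=imaging.snapshot("scene")[:,:,::-1]
a=cv2.resize(w[130:300,170:340],(400,400),interpolation=cv2.INTER_CUBIC)
b=cv2.resize(s[110:220,210:320],(400,400),interpolation=cv2.INTER_CUBIC)
cv2.imwrite("pics/c3.png",np.hstack([a,b])); print(sense()["force"],sense()["position"])
```

```text
[-0.33650034  1.00577329  2.40818685] [0.54499462 0.08614859 0.08774549]
```

View pics/c3.png

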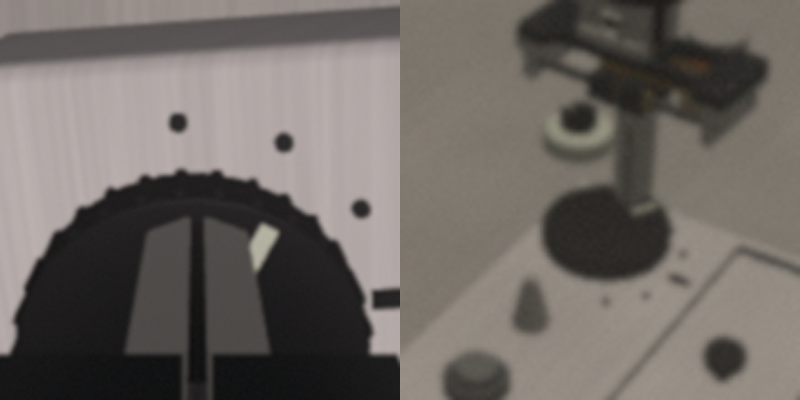

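Contact is made (2.4 N, TCP z 0.088): the finger sits on the dial's left part beside the pointer. Now I'll press to about 6 mm depth.

Emit:
{"api": "send_rows", "payload": {"gripper": 0, "targets": [{"tx": 0,"ty": 0,"tz": 0.004,"wx": 0,"wy": 0,"wz": 0},{"tx": 0,"ty": 0,"tz": 0.008,"wx": 0,"wy": 0,"wz": 0},{"tx": 0,"ty": 0,"tz": 0.013,"wx": 0,"wy": 0,"wz": 0},{"tx": 0,"ty": 0,"tz": 0.013,"wx": 0,"wy": 0,"wz": 0}]}}

```text
clock: 5.75
position: [0.5453, 0.0862, 0.0813]
tool_rot: [3.14, -0.0, 1.571]
force: [-0.3, 1.0, 6.6]
opening: 0.0004
grasp_force: 3.3
```

Emit:
{"api": "send_rows", "payload": {"gripper": 0, "targets": [{"tx": -0.0002,"ty": 0.0047,"tz": 0.001,"wx": 0,"wy": 0,"wz": 0.089},{"tx": -0.0007,"ty": 0.0095,"tz": 0.001,"wx": 0,"wy": 0,"wz": 0.178},{"tx": -0.0015,"ty": 0.0141,"tz": 0.001,"wx": 0,"wy": 0,"wz": 0.267},{"tx": -0.0026,"ty": 0.0187,"tz": 0.001,"wx": 0,"wy": 0,"wz": 0.356},{"tx": -0.0041,"ty": 0.0233,"tz": 0.001,"wx": 0,"wy": 0,"wz": 0.444},{"tx": -0.0059,"ty": 0.0277,"tz": 0.001,"wx": 0,"wy": 0,"wz": 0.533},{"tx": -0.008,"ty": 0.0319,"tz": 0.001,"wx": 0,"wy": 0,"wz": 0.622},{"tx": -0.0103,"ty": 0.036,"tz": 0.001,"wx": 0,"wy": 0,"wz": 0.711},{"tx": -0.013,"ty": 0.04,"tz": 0.001,"wx": 0,"wy": 0,"wz": 0.8},{"tx": -0.0159,"ty": 0.0437,"tz": 0.001,"wx": 0,"wy": 0,"wz": 0.889}]}}

```text
clock: 6.75
position: [0.5666, 0.0778, 0.0809]
tool_rot: [-3.142, 0.001, 0.87]
force: [-3.0, 0.1, 7.3]
opening: 0.0007
grasp_force: 3.4
```

```bash
cat > ptr.py <<'E'
from h import *
from plant import sense
import cv2
# bright pixels on the dial top, in world, polar about the dial axis
C=np.array([.545,.052])
def pointer(z=.122):
    P=imaging.camera_params("wrist"); im=imaging.snapshot("wrist")
    vv,uu=np.mgrid[0:384,0:512]; K=np.array(P["intrinsics"]);T=np.array(P["pose"])
    d=np.stack([uu,vv,np.ones_like(uu)],-1)@np.linalg.inv(K).T@T[:3,:3].T
    w=T[:3,3]+d*((z-T[2,3])/d[...,2])[...,None]; r=w[...,:2]-C; R=np.hypot(r[...,0],r[...,1])
    m=(R>.020)&(R<.044)&(im.astype(int).sum(2)>350)
    a=np.degrees(np.arctan2(r[...,1],r[...,0]))[m]
    return im,m.sum(),(np.median(a) if m.any() else None),(R[m].min(),R[m].max()) if m.any() else None
if __name__=="__main__":
    s=sense(); print(np.round(s["position"],4),s["tool_rot"][2],np.round(s["force"],1))
    im,n,a,R=pointer(.116 if s["position"][2]<.086 else .122); print(n,a,R); cv2.imwrite("pics/last.png",im[:,:,::-1])
E
python3 ptr.py
```

```text
[0.5666 0.0778 0.0809] 0.8696598304914964 [-3.   0.1  7.3]
104 25.28525159982891 (np.float64(0.03431936727324804), np.float64(0.04394412508485182))
```

Emit:
{"api": "send_rows", "payload": {"gripper": 0, "targets": [{"tx": -0.0003,"ty": 0.0059,"tz": 0,"wx": 0,"wy": 0,"wz": 0.111},{"tx": -0.001,"ty": 0.0118,"tz": 0,"wx": 0,"wy": 0,"wz": 0.222},{"tx": -0.0023,"ty": 0.0176,"tz": 0,"wx": 0,"wy": 0,"wz": 0.333},{"tx": -0.0041,"ty": 0.0233,"tz": 0,"wx": 0,"wy": 0,"wz": 0.444},{"tx": -0.0046,"ty": 0.0244,"tz": 0,"wx": 0,"wy": 0,"wz": 0.467},{"tx": -0.0046,"ty": 0.0244,"tz": 0,"wx": 0,"wy": 0,"wz": 0.467},{"tx": -0.0046,"ty": 0.0244,"tz": 0,"wx": 0,"wy": 0,"wz": 0.467}]}}

```text
clock: 7.5
position: [0.5741, 0.068, 0.0808]
tool_rot: [3.141, 0.001, 0.506]
force: [-2.7, -1.3, 6.9]
opening: 0.0004
grasp_force: 3.4
```

```bash
python3 ptr.py
```

```text
[0.5741 0.068  0.0808] 0.5057092896378186 [-2.7 -1.3  6.9]
102 3.824958825980945 (np.float64(0.03370603845745532), np.float64(0.04398409324850128))
```

The pointer is now at about 4°, which is the long mark's direction. I'll lift straight up.

Emit:
{"api": "send_rows", "payload": {"gripper": 0, "targets": [{"tx": 0,"ty": 0,"tz": -0.01,"wx": 0,"wy": 0,"wz": 0},{"tx": 0,"ty": 0,"tz": -0.02,"wx": 0,"wy": 0,"wz": 0},{"tx": 0,"ty": 0,"tz": -0.06,"wx": 0,"wy": 0,"wz": 0},{"tx": 0,"ty": 0,"tz": -0.12,"wx": 0,"wy": 0,"wz": 0},{"tx": -0.1,"ty": -0.1,"tz": -0.18,"wx": 0,"wy": 0,"wz": 0},{"tx": -0.18,"ty": -0.18,"tz": -0.2,"wx": 0,"wy": 0,"wz": 0},{"tx": -0.18,"ty": -0.18,"tz": -0.2,"wx": 0,"wy": 0,"wz": 0}]}}

```text
clock: 8.25
position: [0.4501, 0.1043, 0.1805]
tool_rot: [-3.141, -0.0, 0.506]
force: [-0.5, -0.6, -0.3]
opening: -0.0001
grasp_force: 0.0
```

```bash
python3 ptr.py
python3 - <<'E'
import cv2
im=cv2.imread("pics/last.png"); cv2.imwrite("pics/l1.png",cv2.resize(im,(800,600)))
E
```

```text
[0.4501 0.1043 0.1805] 0.5058173549338236 [-0.5 -0.6 -0.3]
271 5.187415664751467 (np.float64(0.02008884182495971), np.float64(0.04399509335934897))
```

View pics/l1.png

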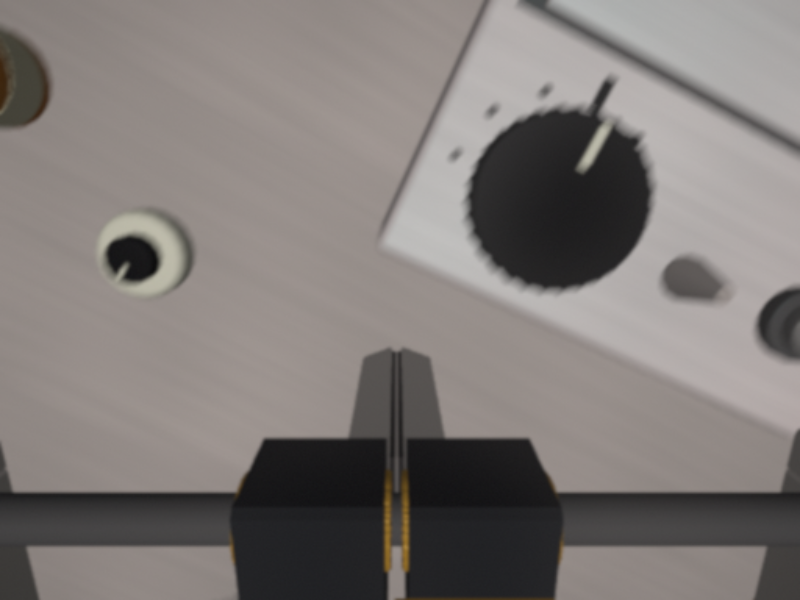

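The pointer line (583,170)–(607,125) lies in line with the long mark (602,95). The nozzle still stands at (690,280). Next, the key.

Emit:
{"api": "send_rows", "payload": {"gripper": 0, "targets": [{"tx": 0,"ty": 0.05,"tz": -0.06,"wx": 0,"wy": 0,"wz": -0.15},{"tx": -0.005,"ty": 0.13,"tz": -0.08,"wx": 0,"wy": 0,"wz": -0.3},{"tx": -0.015,"ty": 0.21,"tz": -0.08,"wx": 0,"wy": 0,"wz": -0.45},{"tx": -0.02,"ty": 0.29,"tz": -0.08,"wx": 0,"wy": 0,"wz": -0.6},{"tx": -0.025,"ty": 0.37,"tz": -0.08,"wx": 0,"wy": 0,"wz": -0.75},{"tx": -0.03,"ty": 0.45,"tz": -0.08,"wx": 0,"wy": 0,"wz": -0.9},{"tx": -0.035,"ty": 0.509,"tz": -0.08,"wx": 0,"wy": 0,"wz": -1},{"tx": -0.035,"ty": 0.509,"tz": -0.06,"wx": 0,"wy": 0,"wz": -1},{"tx": -0.035,"ty": 0.509,"tz": -0.06,"wx": 0,"wy": 0,"wz": -1},{"tx": -0.035,"ty": 0.509,"tz": -0.06,"wx": 0,"wy": 0,"wz": -1}]}}

```text
clock: 9.3
position: [0.5593, -0.1263, 0.2094]
tool_rot: [-3.14, -0.001, 1.291]
force: [0.5, -0.8, -0.7]
opening: 0.0003
grasp_force: 0.0
```

Emit:
{"api": "send_rows", "payload": {"gripper": 0, "targets": [{"tx": -0.002,"ty": -0.002,"tz": 0.04,"wx": 0,"wy": 0,"wz": -0.15},{"tx": -0.002,"ty": -0.002,"tz": 0.1,"wx": 0,"wy": 0,"wz": -0.3},{"tx": -0.002,"ty": -0.002,"tz": 0.16,"wx": 0,"wy": 0,"wz": -0.356},{"tx": -0.002,"ty": -0.002,"tz": 0.2,"wx": 0,"wy": 0,"wz": -0.356},{"tx": -0.002,"ty": -0.002,"tz": 0.218,"wx": 0,"wy": 0,"wz": -0.356},{"tx": -0.002,"ty": -0.002,"tz": 0.218,"wx": 0,"wy": 0,"wz": -0.356},{"tx": -0.002,"ty": -0.002,"tz": 0.218,"wx": 0,"wy": 0,"wz": -0.356}]}}

```text
clock: 10.0
position: [0.5596, -0.128, 0.1027]
tool_rot: [3.14, 0.001, 1.571]
force: [-0.6, 1.2, 0.1]
opening: 0.0004
grasp_force: 0.0
```

Run:
```python
from plant import imaging,sense
import cv2,numpy as np
w=imaging.snapshot("wrist")[:,:,::-1]; s=imaging.snapshot("scene")[:,:,::-1]
a=cv2.resize(w[130:300,170:340],(400,400),interpolation=cv2.INTER_CUBIC)
b=cv2.resize(s[140:250,190:300],(400,400),interpolation=cv2.INTER_CUBIC)
cv2.imwrite("pics/c4.png",np.hstack([a,b])); print(sense()["force"],sense()["position"])
```

```text
[0.5146764  0.30732123 0.28213707] [ 0.55991653 -0.12839087  0.10314541]
```

View pics/c4.png

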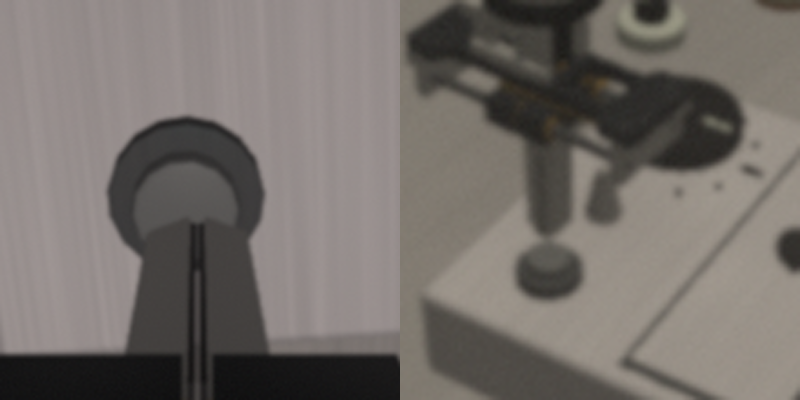

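The finger is over the key but about 3 mm too far in +x (tip column 197 against key centre 186 in the left crop). I'll correct that and descend.

Emit:
{"api": "send_rows", "payload": {"gripper": 0, "targets": [{"tx": 0.002,"ty": -0.005,"tz": 0.01,"wx": 0,"wy": 0,"wz": 0},{"tx": 0.002,"ty": -0.005,"tz": 0.03,"wx": 0,"wy": 0,"wz": 0},{"tx": 0.002,"ty": -0.005,"tz": 0.044,"wx": 0,"wy": 0,"wz": 0},{"tx": 0.002,"ty": -0.005,"tz": 0.048,"wx": 0,"wy": 0,"wz": 0},{"tx": 0.002,"ty": -0.005,"tz": 0.052,"wx": 0,"wy": 0,"wz": 0},{"tx": 0.002,"ty": -0.005,"tz": 0.052,"wx": 0,"wy": 0,"wz": 0}]}}

```text
clock: 10.7
position: [0.5558, -0.127, 0.0752]
tool_rot: [-3.14, -0.001, 1.571]
force: [-1.9, 1.1, 3.5]
opening: 0.0005
grasp_force: 1.5
```

Emit:
{"api": "send_rows", "payload": {"gripper": 0, "targets": [{"tx": 0,"ty": 0,"tz": 0.003,"wx": 0,"wy": 0,"wz": 0},{"tx": 0,"ty": 0,"tz": 0.006,"wx": 0,"wy": 0,"wz": 0},{"tx": 0,"ty": 0,"tz": 0.008,"wx": 0,"wy": 0,"wz": 0},{"tx": 0,"ty": 0,"tz": 0.008,"wx": 0,"wy": 0,"wz": 0}]}}

```text
clock: 11.1
position: [0.5564, -0.1272, 0.0721]
tool_rot: [-3.141, 0.0, 1.571]
force: [-3.9, 3.0, 6.5]
opening: 0.0002
grasp_force: 3.7
```

Emit:
{"api": "send_rows", "payload": {"gripper": 0, "targets": [{"tx": 0,"ty": 0,"tz": 0.002,"wx": 0,"wy": 0,"wz": 0},{"tx": 0,"ty": 0,"tz": 0.004,"wx": 0,"wy": 0,"wz": 0},{"tx": 0,"ty": 0,"tz": 0.004,"wx": 0,"wy": 0,"wz": 0}]}}

```text
clock: 11.4
position: [0.5565, -0.1272, 0.0719]
tool_rot: [-3.141, 0.0, 1.571]
force: [-8.4, 2.8, 17.1]
opening: 0.0001
grasp_force: 8.6
```

The force rose from 6.5 N to 17 N with no further travel, so the key has reached its stop. I'll lift straight up and away, then check.

Emit:
{"api": "send_rows", "payload": {"gripper": 0, "targets": [{"tx": 0,"ty": 0,"tz": -0.01,"wx": 0,"wy": 0,"wz": 0},{"tx": 0,"ty": 0,"tz": -0.03,"wx": 0,"wy": 0,"wz": 0},{"tx": 0,"ty": 0,"tz": -0.1,"wx": 0,"wy": 0,"wz": 0},{"tx": 0,"ty": 0,"tz": -0.2,"wx": 0,"wy": 0,"wz": 0},{"tx": -0.1,"ty": -0.06,"tz": -0.28,"wx": 0,"wy": 0,"wz": 0},{"tx": -0.2,"ty": -0.12,"tz": -0.3,"wx": 0,"wy": 0,"wz": 0},{"tx": -0.3,"ty": -0.18,"tz": -0.3,"wx": 0,"wy": 0,"wz": 0},{"tx": -0.4,"ty": -0.24,"tz": -0.3,"wx": 0,"wy": 0,"wz": 0},{"tx": -0.4,"ty": -0.24,"tz": -0.3,"wx": 0,"wy": 0,"wz": 0},{"tx": -0.4,"ty": -0.24,"tz": -0.3,"wx": 0,"wy": 0,"wz": 0}]}}

```text
clock: 12.4
position: [0.4342, -0.3312, 0.2198]
tool_rot: [3.141, 0.002, 1.564]
force: [0.5, 0.0, -0.5]
opening: 0.0003
grasp_force: 0.0
```

Run:
```python
from plant import imaging,sense
import cv2,numpy as np
t=imaging.snapshot("top")[:,:,::-1]; s=imaging.snapshot("scene")[:,:,::-1]
a=cv2.resize(t[140:220,195:305],(400,290),interpolation=cv2.INTER_CUBIC)
b=cv2.resize(s[150:225,210:310],(400,290),interpolation=cv2.INTER_CUBIC)
cv2.imwrite("pics/end.png",np.vstack([np.hstack([a,b]),np.hstack([cv2.resize(t,(400,300)),cv2.resize(s,(400,300))])])); print(sense()["force"],sense()["position"],sense()["clock"])
```

```text
[ 1.35988302  1.19669481 -0.39563464] [ 0.43608621 -0.32773273  0.21937243] 12.5
```

View pics/end.png

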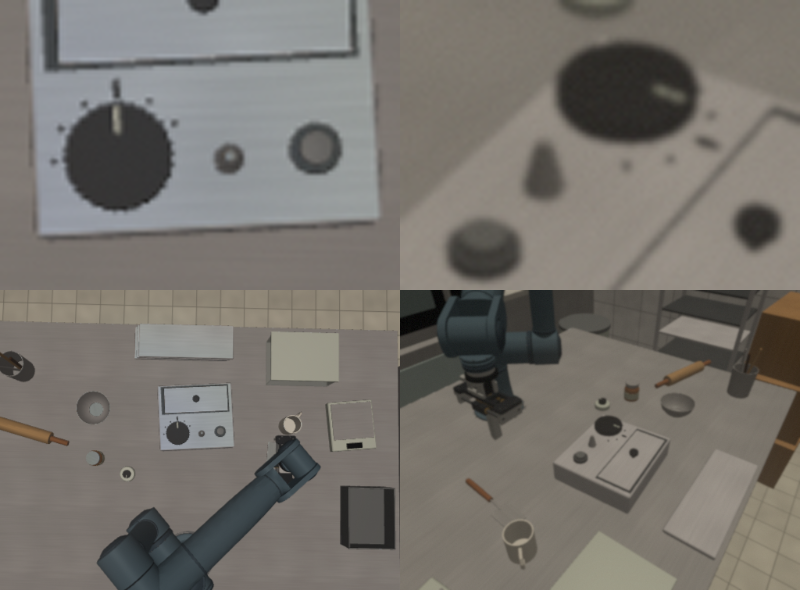

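The final picture shows the pointer (117,118) at the long mark (116,88) and the key standing up again at (317,148). Nothing else has moved, and the arm is clear of everything.

```bash
python3 -c "
from plant import ctrl; print(ctrl.hand_in())"
```

```text
the job is handed in; nothing more can be done
None
```

I turned the dial clockwise two clicks by friction until its pointer sat at the long mark, pressed the start key down to its stop and let it spring back, and handed the job in at about 12.5 s with nothing else moved.

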